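# Make up a lot of clay toys by weight on the hanging scale

### The job

The owl is already on the hanging scale: stand clay bulls from the chest's front tray beside it, gently, until the pan's pointer comes to rest between the two brass pins. Then slide the chest's cover board fully shut over the bulls that are left in the tray. Owl and bulls must all be left standing upright, and the rooster, cash box and dish of marbles left where they are.

Things in the scene. Friction and masses are not known exactly. Their poses are not given: they have to be found in the camera images.
- scale: Fixed pine frame of the spring scale, left or right of the middle, base 280 x 370 x 18 mm (x -100 to +180 mm). Origin: on the counter straight below the pan's centre; open -x side faces the robot, z up. Two 30 mm square posts at x +150, y -170 and +170 mm carry a board over the pan (see board_edge). The spring tube, 64 mm in diameter, hangs from it over the pan's centre down to 280 mm above the counter.
- board_edge (a point): Middle of the lower front (-x) edge of the board over the pan, 380 mm above the counter. The board runs from here (scale x -70 mm) to x +180 mm, y -185 to +185 mm, so no upright tool gets to the pan: load it from the -x side with the tool leaning back some 25 to 40 degrees from vertical, reaching in towards +x.
- pan (a joint): Downward travel (m) of the round tin pan on its spring: 0 empty, at most 0.085. The pointer (thin rod on the rim) is between the two brass pins (on the frame's +y post, 79 and 55 mm up) from 0.040 to 0.060. Stiffness 153 N/m, damped, at rest again within about 1 s; one bull lowers it 14 to 18 mm. The owl's weight is unknown: alone it holds the pan at 0.014 to 0.037; one or two bulls are needed.
- pan_floor (a point): Centre of the pan floor's upper face, 110 mm above the counter minus the travel; axes as scale. Flat to radius 130 mm, rim 9 mm high. Bail of 6 mm rod: uprights at x 0, y -142 and +142 mm, crossbar 135 mm above the floor. Room for bulls is the half towards -x: two fit side by side, pointing along x, centred at x -55, y +45 and -45 mm.
- owl: Black clay owl rattle, 74 mm in diameter, 120 mm tall, upright, loose, already standing on the pan in the half away from the robot (+x). Origin: centre of its underside. Not to be handled.
- chest: Fixed pine stock chest 300 x 300 mm, on the other side from the scale. Origin: centre of its underside, z up. Front half (x -150 to 0): open tray, floor 8 mm above the counter, 8 mm walls with tops at 30 mm. Rear half: closed, 86 mm high, with 100 mm high side cheeks. Three bulls stand in the tray side by side along y, 85 mm apart, heads towards +x.
- cover (a joint): Slide of the flat cover board along the chest's x axis (m): 0 is fully shut over the front tray, against a stop; grows towards +x, 0.15 is fully open. Starts nearly open, needs about 2 N to move, stays where left. Board 145 x 286 x 10 mm, top 102 mm above the counter, passing clear above the bulls.
- cover_rib (a point): Middle of the top of the upright rib on the cover by which it is pushed or pinched: 14 mm thick along chest x, 120 mm long along chest y, 30 mm tall, top 132 mm above the counter, at chest x -132.5 mm plus the joint value. Moves with the cover; axes as chest.
- bull_a: Terracotta bull, 100 mm long, 36 mm wide, 75 mm tall with horns, 0.22 to 0.28 kg, loose; starts at the chest's +y side. Origin: centre of its underside between the legs; x towards its head, z up. Its flat flanks (the place to grip, 36 mm apart in y) run from x -40 to +25 mm and from 35 to 64 mm above its feet.
- bull_b: Terracotta bull, 100 mm long, 36 mm wide, 75 mm tall with horns, 0.22 to 0.28 kg, loose; starts in the middle of the tray. Origin: centre of its underside between the legs; x towards its head, z up. Its flat flanks (the place to grip, 36 mm apart in y) run from x -40 to +25 mm and from 35 to 64 mm above its feet.
- bull_c: Terracotta bull, 100 mm long, 36 mm wide, 75 mm tall with horns, 0.22 to 0.28 kg, loose; starts at the chest's -y side. Origin: centre of its underside between the legs; x towards its head, z up. Its flat flanks (the place to grip, 36 mm apart in y) run from x -40 to +25 mm and from 35 to 64 mm above its feet.
- rooster: Terracotta rooster whistle, about 100 mm long, 110 mm tall, a bystander near the right front of the robot. Origin: centre of its foot.
- cash_box: Closed tin cash box 120 x 170 x 84 mm, a bystander at the left. Origin: centre of its underside.
- marble_dish: Shallow clay dish 116 mm across holding three glazed marbles fixed in it, 69 mm tall, a bystander at the right. Origin: centre of its underside.
Mind the look-alikes: they are no part of the job. What is shaped like the bull_a but black is not meant.

How it is judged:
On the way, in this order (a step that is already met when the one before it is completed fails the run):
1. the pointer rests between the brass pins, the pan and bulls let go (value of joint pan between 0.04 and 0.06 m and velocity of joint pan between -0.02 and 0.02 m/s and contact force between the fingers and bull_a below 0.1 N and contact force between the fingers and bull_b below 0.1 N and contact force between the fingers and bull_c below 0.1 N and contact force between each of the arm, the fingers and pan below 0.1 N), for 0.3 s.
2. the cover board is slid fully shut, the weight still right (value of joint cover below 0.008 m and value of joint pan between 0.04 and 0.06 m and velocity of joint pan between -0.02 and 0.02 m/s), for 0.2 s.
At the end, for the whole second after the job is handed in: The pan is at rest with its travel between 40 and 60 mm (pointer between the pins); the cover is shut to within 8 mm; the owl and every bull taken out stand upright (within 14 degrees) on the pan floor, the other bulls upright in the chest's tray; everything is at rest (all of step 2 and horizontal distance between owl and pan_floor below 0.13 m and z of owl in the frame of pan_floor between -0.006 and 0.012 m and angle between owl's own z axis and vertical below 0.25 rad and ((horizontal distance between bull_a and pan_floor below 0.13 m and z of bull_a in the frame of pan_floor between -0.006 and 0.012 m and angle between bull_a's own z axis and vertical below 0.25 rad) or (x of bull_a in the frame of chest between -0.15 and 0 m and y of bull_a in the frame of chest between -0.14 and 0.14 m and z of bull_a in the frame of chest between -0.005 and 0.02 m and angle between bull_a's own z axis and vertical below 0.25 rad)) and ((horizontal distance between bull_b and pan_floor below 0.13 m and z of bull_b in the frame of pan_floor between -0.006 and 0.012 m and angle between bull_b's own z axis and vertical below 0.25 rad) or (x of bull_b in the frame of chest between -0.15 and 0 m and y of bull_b in the frame of chest between -0.14 and 0.14 m and z of bull_b in the frame of chest between -0.005 and 0.02 m and angle between bull_b's own z axis and vertical below 0.25 rad)) and ((horizontal distance between bull_c and pan_floor below 0.13 m and z of bull_c in the frame of pan_floor between -0.006 and 0.012 m and angle between bull_c's own z axis and vertical below 0.25 rad) or (x of bull_c in the frame of chest between -0.15 and 0 m and y of bull_c in the frame of chest between -0.14 and 0.14 m and z of bull_c in the frame of chest between -0.005 and 0.02 m and angle between bull_c's own z axis and vertical below 0.25 rad)) and linear speed of each of bull_a, bull_b, bull_c, owl below 0.03 m/s); the robot touches nothing.
It fails at once if rooster is moved more than 40 mm or tipped (distance of rooster from where it was at the start of the episode above 0.04 m or angle between rooster's own z axis and vertical above 0.4 rad).
It fails at once if cash_box is moved more than 40 mm or tipped (distance of cash_box from where it was at the start of the episode above 0.04 m or angle between cash_box's own z axis and vertical above 0.4 rad).
It fails at once if marble_dish is moved more than 40 mm or tipped (distance of marble_dish from where it was at the start of the episode above 0.04 m or angle between marble_dish's own z axis and vertical above 0.4 rad).
It fails at once if a bull is dropped or pressed hard on the pan (over 15 N) (contact force between any of bull_a, bull_b, bull_c and pan above 15 N).
It fails at once if the owl is tipped (angle between owl's own z axis and vertical above 0.5 rad).
It also fails if it takes over 72 s, if anything falls off the work surface, if the arm or the gripper's body presses on something with over 40 N, if the wrist force passes 120 N, or if a joint passes its speed limit or range.

### The arm

A 6-joint arm with a two-finger parallel gripper is mounted at the origin on the work surface. World frame = base frame: x ahead of the robot, y to its left, z up, the work surface at z = 0. Lengths are in m, angles in rad, forces in N, time in s.
With the tool pointing down it reaches from about 0.35 to 0.775 m from the base axis. Payload 5.5 kg.
Tool frame: the origin (TCP) lies midway between the tips of the shut fingers; the grasp point (between the pads) lies env.grasp_offset behind it (env.grasp_offset is the distance from the TCP to the grasp point, in m); z points along the fingers, y is the line along which they close (so a half turn about z gives the same grasp; the last joint's range is limited). The gripper opens to 85 mm and grips with 20 to 120 N. Pads are 22 mm wide; open, the fingers measure 114 mm over their backs; the gripper's body (76 mm by 85 mm) begins 54 mm behind the grasp point. The pads swing forward as they close: fully open they stand 13 mm farther back than shut.
Start: joints at [-1.475, 0.313, 0.046, 1.304, 0, 1.431], TCP at [0.134, -0.559, 0.231] pointing down, gripper open.
Joint ranges: [-2.76, 2.76], [-0.86, 1.69], [-1.03, 1.26], [-2.2, 2.34], [-1.47, 1.5], [-3.14, 3.14]. Speed limits (rad/s): [2.57, 2.57, 3.14, 3.14, 3.14, 3.14].

### API

Orientations are given as a unit quaternion [w, x, y, z].
In Python, from workcell import monitor, viewer, order, env gives the robot as it stands.
- The arm moves only by the tool carry_out, never from a script. Its argument "plan" is a list that holds one entry, the list of rows, each a list of 7 numbers: the turn, a rotation vector about the world's x, y, z in rad, then the shift along the world's x, y, z in mm, then the finger opening in mm, from 0 to 85.4. A call has 1 to 20 rows; each row is the pose to reach, as a shift and turn from the pose commanded when the call began; what a row does not reach only later rows make up. A row lasts 1/10 s, in which the tool goes at most 50 mm and 8.59 degrees, less where a joint would pass 70% of its speed; a pose out of reach is approached as far as the arm can. A call with a gripper value outside its range is refused whole. The fingers move at their own pace and stop on an object; "squeeze" is the grip in N (left out, the last holds). Time passes only in rows, so rows that repeat a pose let the fingers close. It gives the time, the measured TCP pose, the force, the opening and the grip force at its end, in the units of the state.
- monitor.get_state(): the state, without advancing time (a new reading comes with each control period).
- viewer.read_camera(name): name is "scene" or "top" or "wrist"; returns the picture (420x560x3 uint8, red, green, blue); there is no depth.
- viewer.calibration(name): a dict with "K" (3x3 intrinsics, pixels), "dist" ([k1, k2, p1, p2, k3] as OpenCV has them; the pictures are not rectified), "eye" and "rotation" of the camera in the world. Camera axes: x right, y down, z forward; pixel columns grow to the right and rows downward; lengths in m; the calibration is good to about 2 mm. A picture is of the moment at which its call begins: read the wrist's pose just before it. calibration takes no time and is no camera call; for the wrist camera it gives the pose at the moment of the call.
- order.hand_in(): hands the job in; it is judged then, once.
The state is a dict: "clock": time; "joint_pos": joint angles; "qvel": joint speeds; "tau": joint torques, N m; "tcp_pos": TCP position; "orientation": TCP orientation; "wrist_force": force on the tool from outside, world axes, zero at the start; "ft_torque": the same for the moment, N m; "finger_gap": finger opening in m; "grip_force": force on a finger pad.
Only numpy, scipy, OpenCV 4.12 (cv2) and the standard library are available. Lean on these libraries where they do the work, as an engineer would, in place of code of your own. Each camera call takes 0.05 s, during which the arm holds its last target. There are 200 camera calls.

## Working session

There is one attempt and no reset: what is moved stays moved. The work goes in short steps, Python scripts to look and compute and a tool call to move; the robot and the scene stay as the last step left them, time stands still between calls to the robot, and variables do not carry over. Pictures are saved under pics/ and viewed, at most 10 in all, crops included, and the job is handed in when it is done.

Besides the shell and the picture viewer there is one more tool, called after ">>>" as name(argument=value, ...), one argument or row to a line, values as JSON. carry_out: Moves the arm, as the interface text tells. Its arguments: {"type":"object","properties":{"plan":{"type":"array","items":{"type":"array","items":{"type":"array","items":{"type":"number"}}}},"squeeze":{"type":"number"}},"required":["plan"]}

```bash
mkdir -p pics; ls; python3 - <<'E'
from workcell import monitor, viewer, order, env
import cv2,numpy as np
np.set_printoptions(precision=4,suppress=True)
print(monitor.get_state(), env.grasp_offset)
for n in("scene","top"):
    im=viewer.read_camera(n); cv2.imwrite(f"pics/{n}0.png",cv2.resize(im[:,:,::-1],(784,588),interpolation=cv2.INTER_CUBIC))
    cv2.imwrite(f"{n}_raw.png",im[:,:,::-1])
    print(n,viewer.calibration(n))
E
```

```text
pics
{'clock': 0.0, 'joint_pos': array([-1.4746,  0.314 ,  0.045 ,  1.3036, -0.    ,  1.4312]), 'qvel': array([ 0.0006, -0.0002, -0.0011, -0.    ,  0.0002, -0.0001]), 'tau': array([ -0.0004, -48.063 ,  29.8532,   0.0193,  -0.0001,  -0.    ]), 'tcp_pos': array([ 0.1343, -0.5586,  0.2304]), 'orientation': array([-0.0009,  0.9931,  0.1176,  0.    ]), 'wrist_force': array([-0.5015,  0.187 , -1.0018]), 'ft_torque': array([ 0.0118,  0.0258, -0.0154]), 'grip_force': 0.0, 'finger_gap': 0.08514928619043555} 0.0187
scene {'K': array([[413.0155,   0.    , 276.033 ],
       [  0.    , 413.0155, 209.6978],
       [  0.    ,   0.    ,   1.    ]]), 'dist': array([-0.0557,  0.    ,  0.    ,  0.    ,  0.    ]), 'eye': array([0.7486, 0.8914, 1.2447]), 'rotation': array([-0.0477,  0.1017,  0.9281, -0.355 ])}
top {'K': array([[504.3482,   0.    , 281.2548],
       [  0.    , 504.3482, 202.7878],
       [  0.    ,   0.    ,   1.    ]]), 'dist': array([-0.0341,  0.    ,  0.    ,  0.    ,  0.    ]), 'eye': array([ 0.4403, -0.029 ,  1.9574]), 'rotation': array([ 0.0267, -0.7033,  0.7103, -0.013 ])}
```

View pics/scene0.png

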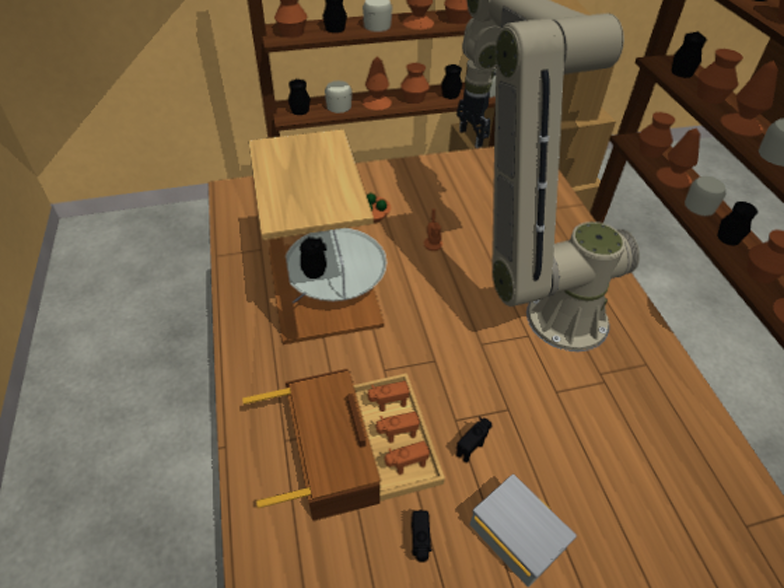

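View pics/top0.png

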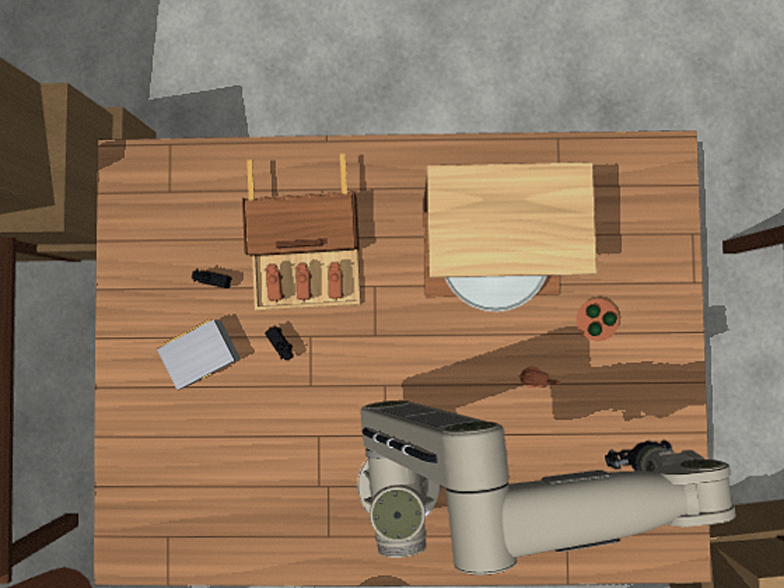

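The top view shows the chest upper left: tray about (255-360, 250-308) and three bulls at about (274, 281), (303, 281) and (335, 281). The scale board is at (427-596, 163-275), with the pan below it. The dish is at (598, 319) and the rooster at (537, 377). The black look-alikes stand outside the chest.

```bash
cat > h.py <<'E'
import cv2,numpy as np
from scipy.spatial.transform import Rotation as R
from workcell import monitor, viewer, order, env
np.set_printoptions(precision=4,suppress=True)
def rot(c):
    return R.from_quat(np.asarray(c["rotation"])[[1,2,3,0]]).as_matrix()
def px2w(c,pts,z):
    u=cv2.undistortPoints(np.array(pts,float).reshape(-1,1,2),c["K"],c["dist"]).reshape(-1,2)
    d=np.c_[u,np.ones(len(u))]@rot(c).T
    e=np.asarray(c["eye"]); s=(np.broadcast_to(z,len(u))-e[2])/d[:,2]
    return e+d*s[:,None]
def w2px(c,P):
    r=rot(c).T; t=-r@np.asarray(c["eye"])
    return cv2.projectPoints(np.array(P,float).reshape(-1,1,3),cv2.Rodrigues(r)[0],t,c["K"],c["dist"])[0].reshape(-1,2)
E
python3 - <<'E'
from h import *
im=cv2.imread("top_raw.png"); sc=cv2.imread("scene_raw.png")
a=cv2.resize(im[105:225,165:265],(500,600),interpolation=cv2.INTER_CUBIC)
cv2.imwrite("pics/c1.png",a)
b=cv2.resize(im[110:230,295:435],(700,600),interpolation=cv2.INTER_CUBIC)
cv2.imwrite("pics/c2.png",b)
E
```

```text
(no output)
```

View pics/c1.png

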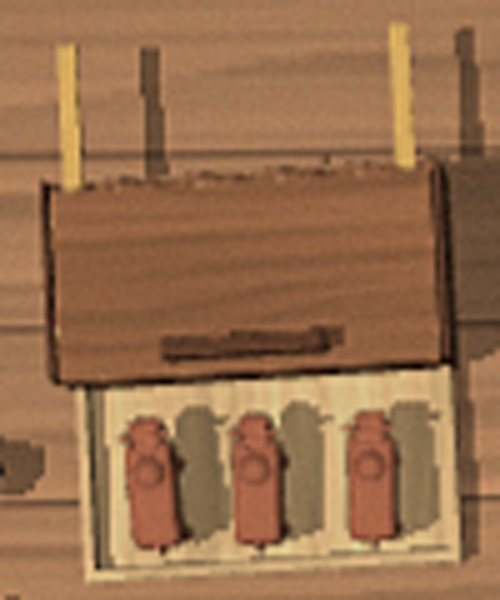

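View pics/c2.png

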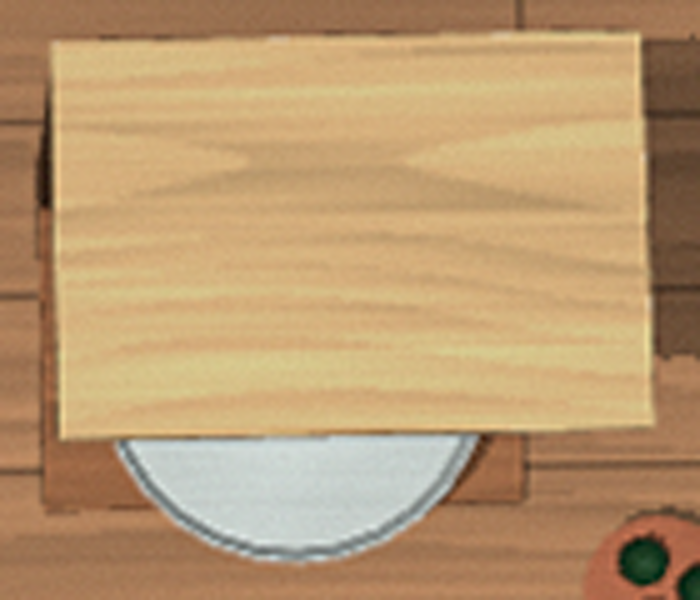

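```bash
python3 - <<'E'
from h import *
c=viewer.calibration("top")
f=lambda pts,ox,oy:[((x+.5)/5-.5+ox,(y+.5)/5-.5+oy) for x,y in pts]
def show(n,pts,ox,oy,z):
    print(n,z); print(px2w(c,f(pts,ox,oy),z)[:,:2])
C=(165,105);S=(295,110)
show("tray front L,R",[(88,582),(460,562)],*C,.030)
show("cheek front L,R; back L,R",[(55,383),(452,363),(45,184),(440,163)],*C,.100)
show("rib base front L,R",[(165,361),(325,350)],*C,.102)
show("rib top back L,R",[(163,338),(343,326)],*C,.132)
show("bull a: tail,head,hump",[(161,543),(145,420),(148,470)],*C,.07)
show("bull b",[(261,543),(252,415),(257,468)],*C,.07)
show("bull c",[(373,541),(369,412),(370,466)],*C,.07)
show("flank edges abc at mid",[(134,500),(178,500),(236,500),(282,500),(349,500),(395,500)],*C,.068)
show("board front low",[(61,438),(654,425)],*S,.38)
show("base front L,R",[(42,510),(527,500)],*S,.018)
show("pan front rim bottom, at travel .02/.035",[(297,562)],*S,.099)
show("pan front rim",[(297,562)],*S,.084)
E
```

```text
tray front L,R 0.03
[[0.483  0.389 ]
 [0.4956 0.1028]]
cheek front L,R; back L,R 0.1
[[0.6296 0.3988]
 [0.641  0.1029]
 [0.7791 0.4069]
 [0.7908 0.111 ]]
rib base front L,R 0.102
[[0.6448 0.3162]
 [0.6516 0.197 ]]
rib top back L,R 0.132
[[0.6584 0.3121]
 [0.6656 0.1801]]
bull a: tail,head,hump 0.07
[[0.5109 0.3251]
 [0.6038 0.3373]
 [0.566  0.335 ]]
bull b 0.07
[[0.5101 0.2496]
 [0.6067 0.2562]
 [0.5666 0.2525]]
bull c 0.07
[[0.5108 0.1653]
 [0.608  0.1679]
 [0.5672 0.1673]]
flank edges abc at mid 0.068
[[0.5436 0.346 ]
 [0.5432 0.3126]
 [0.5428 0.2688]
 [0.5424 0.234 ]
 [0.5419 0.1834]
 [0.5416 0.1488]]
board front low 0.38
[[ 0.546  -0.079 ]
 [ 0.5503 -0.4499]]
base front L,R 0.018
[[ 0.5149 -0.0752]
 [ 0.5188 -0.4475]]
pan front rim bottom, at travel .02/.035 0.099
[[ 0.4716 -0.2602]]
pan front rim 0.084
[[ 0.4719 -0.2621]]
```

```bash
cat >> h.py <<'E'
def Rdes(tilt,yaw):
    t=np.radians(tilt); z=[np.sin(t),0,-np.cos(t)]; y=[0,-1,0]
    return R.from_euler('z',yaw)*R.from_matrix(np.c_[np.cross(y,z),y,z])
def Rcur(s): return R.from_quat(np.asarray(s["orientation"])[[1,2,3,0]])
def goto(grasp,tilt,yaw,s=None):
    "rotvec and mm shift that brings the grasp point to grasp"
    s=s or monitor.get_state(); D=Rdes(tilt,yaw)
    tcp=np.array(grasp)+env.grasp_offset*D.as_matrix()[:,2]
    return (D*Rcur(s).inv()).as_rotvec(),(tcp-s["tcp_pos"])*1000
def stat():
    s=monitor.get_state(); m=Rcur(s).as_matrix()
    print("t",s["clock"],"grasp",s["tcp_pos"]-env.grasp_offset*m[:,2],"tilt",np.degrees(np.arctan2(m[0,2],-m[2,2])),"yaw",np.arctan2(m[0,1],-m[1,1]),"F",s["wrist_force"],"gap",s["finger_gap"],"grip",s["grip_force"],"q",s["joint_pos"])
    return s
E
python3 - <<'E'
from h import *
c=viewer.calibration("top"); k=560/784
print(px2w(c,[(598*k,319*k),(537*k,377*k),(197*k,355*k)],[.04,.06,.084]))
print(goto([.553,.167,.170],30,.04))
E
```

```text
[[ 0.4476 -0.5441  0.04  ]
 [ 0.2947 -0.3724  0.06  ]
 [ 0.3617  0.5332  0.084 ]]
(array([ 0.0705, -0.5194, -0.1917]), array([428.0641, 726.0094, -76.6899]))
```

>>> carry_out(
  plan=[
    [[0, 0, 0, 0, 0, 30, 60], [0, 0, 0, 40, 60, 60, 60], [0.01, -0.05, -0.02, 70, 110, 70, 60], [0.02, -0.1, -0.04, 100, 155, 70, 60], [0.02, -0.2, -0.07, 130, 200, 70, 60], [0.03, -0.25, -0.1, 155, 245, 70, 60], [0.04, -0.3, -0.12, 180, 290, 70, 60], [0.05, -0.35, -0.14, 205, 335, 70, 60], [0.06, -0.4, -0.16, 230, 380, 60, 60], [0.07, -0.45, -0.18, 255, 425, 50, 60], [0.07, -0.52, -0.19, 280, 470, 40, 60], [0.07, -0.52, -0.19, 305, 515, 20, 60], [0.07, -0.52, -0.19, 330, 560, 0, 60], [0.07, -0.52, -0.19, 360, 605, -20, 60], [0.07, -0.52, -0.19, 390, 650, -40, 60], [0.07, -0.52, -0.19, 410, 690, -60, 60], [0.07, -0.52, -0.19, 428, 726, -77, 60], [0.07, -0.52, -0.19, 428, 726, -77, 60], [0.07, -0.52, -0.19, 428, 726, -77, 60], [0.07, -0.52, -0.19, 428, 726, -77, 60]],
  ],
  squeeze=40,
)

```text
clock: 2.1
tcp_pos: [0.5652, 0.1347, 0.1519]
orientation: [-0.011, 0.965, 0.047, 0.257]
wrist_force: [1.1, -0.0, -0.1]
finger_gap: 0.0601
grip_force: 0.0
```

```bash
python3 - <<'E'
from h import *
stat()
c=viewer.calibration("wrist"); im=viewer.read_camera("wrist"); cv2.imwrite("pics/w1.png",im[:,:,::-1])
print(c)
print(goto([.553,.167,.054],30,.04))
# predicted pixels of the bull c flank corners/tail/head
print(w2px(c,[(.553,.149,.072),(.553,.185,.072),(.511,.165,.07),(.566,.167,.075)]))
E
```

```text
t 2.1 grasp [0.5559 0.1338 0.1681] tilt 29.69396708289943 yaw 0.09674975045986779 F [ 1.1428 -0.0135 -0.0912] gap 0.06006196577304252 grip 0.0 q [ 0.097   0.0099 -0.679   0.3619 -0.0024  3.1406]
{'K': array([[334.1014,   0.    , 283.2875],
       [  0.    , 334.1014, 213.3899],
       [  0.    ,   0.    ,   1.    ]]), 'dist': array([-0.0256,  0.    ,  0.    ,  0.    ,  0.    ]), 'eye': array([0.5646, 0.1354, 0.3159]), 'rotation': array([-0.0743,  0.737 , -0.6682,  0.0693])}
(array([ 0.003 , -0.0029, -0.0553]), array([  -2.3354,   33.5462, -114.8636]))
[[261.5849 296.9279]
 [211.3655 291.7952]
 [232.2271 356.2533]
 [238.1256 275.8211]]
```

View pics/w1.png

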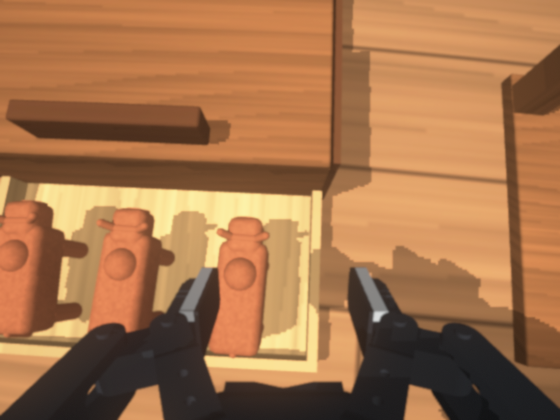

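The wrist view shows bull c at about (242, 290), within 4 mm of my estimate. However, joint 6 has hit its limit, so I need the half-turned grasp.

```bash
python3 - <<'E'
from h import *
s=monitor.get_state()
D=Rdes(30,.04)*R.from_euler('z',np.pi)
rv=(D*Rcur(s).inv()).as_rotvec(); print(rv, np.linalg.norm(rv))
for k in range(1,21): print(np.round(rv*min(1,k*.149/np.linalg.norm(rv)),3).tolist())
E
```

```text
[-1.5392 -0.1006  2.6801] 3.0922336084059463
[-0.074, -0.005, 0.129]
[-0.148, -0.01, 0.258]
[-0.222, -0.015, 0.387]
[-0.297, -0.019, 0.517]
[-0.371, -0.024, 0.646]
[-0.445, -0.029, 0.775]
[-0.519, -0.034, 0.904]
[-0.593, -0.039, 1.033]
[-0.667, -0.044, 1.162]
[-0.742, -0.048, 1.291]
[-0.816, -0.053, 1.421]
[-0.89, -0.058, 1.55]
[-0.964, -0.063, 1.679]
[-1.038, -0.068, 1.808]
[-1.112, -0.073, 1.937]
[-1.187, -0.078, 2.066]
[-1.261, -0.082, 2.195]
[-1.335, -0.087, 2.325]
[-1.409, -0.092, 2.454]
[-1.483, -0.097, 2.583]
```

>>> carry_out(
  plan=[
    [[-0.074, -0.005, 0.129, 0, 0, 10, 60], [-0.148, -0.01, 0.258, 0, 0, 20, 60], [-0.222, -0.015, 0.387, 0, 0, 40, 60], [-0.297, -0.019, 0.517, 0, 0, 40, 60], [-0.371, -0.024, 0.646, 0, 0, 40, 60], [-0.445, -0.029, 0.775, 0, 0, 40, 60], [-0.519, -0.034, 0.904, 0, 0, 40, 60], [-0.593, -0.039, 1.033, 0, 0, 40, 60], [-0.667, -0.044, 1.162, 0, 0, 40, 60], [-0.742, -0.048, 1.291, 0, 0, 40, 60], [-0.816, -0.053, 1.421, 0, 0, 40, 60], [-0.89, -0.058, 1.55, 0, 0, 40, 60], [-0.964, -0.063, 1.679, 0, 0, 40, 60], [-1.038, -0.068, 1.808, 0, 0, 40, 60], [-1.112, -0.073, 1.937, 0, 0, 40, 60], [-1.187, -0.078, 2.066, 0, 0, 40, 60], [-1.261, -0.082, 2.195, 0, 0, 40, 60], [-1.335, -0.087, 2.325, 0, 0, 40, 60], [-1.409, -0.092, 2.454, 0, 0, 40, 60], [-1.483, -0.097, 2.583, 0, 0, 40, 60]],
  ],
)

```text
clock: 4.15
tcp_pos: [0.5648, 0.1322, 0.1952]
orientation: [0.256, 0.033, 0.966, 0.019]
wrist_force: [-0.0, 0.2, 0.1]
finger_gap: 0.0597
grip_force: 0.0
```

```bash
sed -i "s/return R.from_euler('z',yaw)\*R.from_matrix(np.c_\[np.cross(y,z),y,z\])/return R.from_euler('z',yaw)*R.from_matrix(np.c_[np.cross(y,z),y,z])*R.from_euler('z',np.pi)/; s/np.arctan2(m\[0,1\],-m\[1,1\])/np.arctan2(-m[0,1],m[1,1])/" h.py; python3 - <<'E'
from h import *
stat()
print(goto([.553,.165,.12],30,.04)); print(goto([.553,.165,.054],30,.04))
E
```

```text
t 4.15 grasp [0.5555 0.1319 0.2114] tilt 29.734313844253776 yaw -0.05443490301632072 F [-0.0106  0.2025  0.1324] gap 0.059711029880664936 grip 0.0 q [ 0.1098 -0.0334 -0.6017  0.4842 -0.0349  0.1691]
(array([-0.0536, -0.0064,  0.0942]), array([ -2.4637,  33.156 , -91.3663]))
(array([-0.0536, -0.0064,  0.0942]), array([  -2.4637,   33.156 , -157.3663]))
```

>>> carry_out(
  plan=[
    [[-0.054, -0.006, 0.094, -1, 15, -20, 60], [-0.054, -0.006, 0.094, -2, 33, -50, 60], [-0.054, -0.006, 0.094, -2, 33, -80, 60], [-0.054, -0.006, 0.094, -2, 33, -91, 60], [-0.054, -0.006, 0.094, -2, 33, -91, 60], [-0.054, -0.006, 0.094, -2, 33, -91, 60]],
  ],
)

```text
clock: 4.75
tcp_pos: [0.5637, 0.1657, 0.1043]
orientation: [0.259, -0.017, 0.966, 0.006]
wrist_force: [-0.9, -0.2, 0.9]
finger_gap: 0.0601
grip_force: 0.0
```

```bash
python3 - <<'E'
from h import *
stat()
c=viewer.calibration("wrist"); im=viewer.read_camera("wrist"); cv2.imwrite("pics/w2.png",im[:,:,::-1])
print(goto([.553,.165,.054],30,.04))
E
```

```text
t 4.75 grasp [0.5543 0.1653 0.1205] tilt 29.96387406029104 yaw 0.035071799721326465 F [-0.8864 -0.2047  0.8864] gap 0.06006101326809158 grip 0.0 q [ 0.187   0.0926 -0.7324  0.2271 -0.0734  0.1332]
(array([-0.0031,  0.0011,  0.0048]), array([ -2.0299,  -0.5193, -67.2724]))
```

View pics/w2.png

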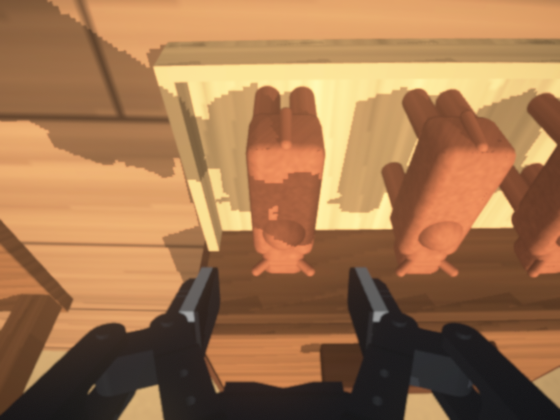

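The wrist view shows bull c at about (286, 180), centred between the finger tips at (205, 300) and (362, 300). I'll descend and grip.

>>> carry_out(
  plan=[
    [[0, 0, 0, -1, 0, -20, 60], [0, 0, 0, -2, 0, -40, 60], [0, 0, 0, -2, 0, -55, 60], [0, 0, 0, -2, 0, -67, 60], [0, 0, 0, -2, 0, -67, 60], [0, 0, 0, -2, 0, -67, 20], [0, 0, 0, -2, 0, -67, 20], [0, 0, 0, -2, 0, -67, 20], [0, 0, 0, -2, 0, -67, 20], [0, 0, 0, -2, 0, -67, 20], [0, 0, 0, -2, 0, -57, 20], [0, 0, 0, -2, 0, -40, 20], [0, 0, 0, -2, 0, -20, 20], [0, 0, 0, -2, 0, 0, 20], [0, 0, 0, -2, 0, 20, 20], [0, 0, 0, -2, 0, 35, 20], [0, 0, 0, -2, 0, 40, 20], [0, 0, 0, -2, 0, 40, 20]],
  ],
)

```text
clock: 6.6
tcp_pos: [0.5616, 0.1665, 0.1439]
orientation: [0.259, -0.017, 0.966, 0.006]
wrist_force: [0.1, 0.5, -2.1]
finger_gap: 0.0357
grip_force: 40.4
```

```bash
python3 - <<'E'
from h import *
stat()
im=viewer.read_camera("wrist"); cv2.imwrite("pics/w3.png",im[:,:,::-1])
print(goto([.43,.02,.20],30,.01)); print(goto([.43,-.308,.20],30,.01));print(goto([.555,-.308,.165],30,.01))
E
```

```text
t 6.6 grasp [0.5523 0.1661 0.1601] tilt 29.961383258997063 yaw 0.0364154044400121 F [ 0.0725  0.5123 -2.0538] gap 0.03567821050882901 grip 40.368887186050415 q [ 0.1891  0.0358 -0.676   0.3404 -0.0735  0.1339]
(array([-0.0026, -0.0021, -0.0264]), array([-121.633 , -146.2543,   40.9968]))
(array([-0.0026, -0.0021, -0.0264]), array([-121.633 , -474.2543,   40.9968]))
(array([-0.0026, -0.0021, -0.0264]), array([   3.367 , -474.2543,    5.9968]))
```

View pics/w3.png

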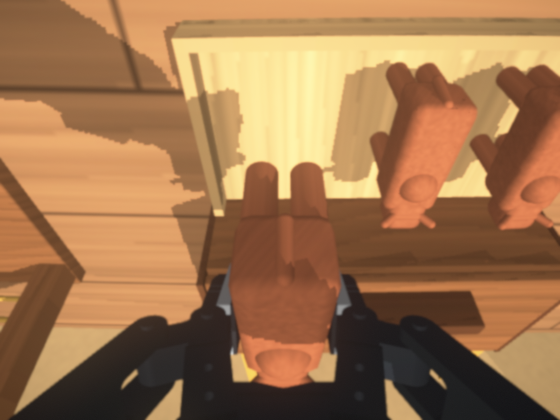

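Bull c is held level between the pads; the other two bulls stand undisturbed in the tray.

>>> carry_out(
  plan=[
    [[0, 0, 0, -15, 0, 10, 20], [0, 0, -0.01, -35, -5, 25, 20], [0, 0, -0.026, -60, -25, 41, 20], [0, 0, -0.026, -80, -50, 41, 20], [0, 0, -0.026, -95, -75, 41, 20], [0, 0, -0.026, -108, -105, 41, 20], [0, 0, -0.026, -118, -135, 41, 20], [0, 0, -0.026, -122, -165, 41, 20], [0, 0, -0.026, -122, -198, 41, 20], [0, 0, -0.026, -122, -232, 41, 20], [0, 0, -0.026, -122, -266, 41, 20], [0, 0, -0.026, -122, -300, 41, 20], [0, 0, -0.026, -122, -334, 41, 20], [0, 0, -0.026, -122, -368, 41, 20], [0, 0, -0.026, -122, -400, 41, 20], [0, 0, -0.026, -122, -430, 41, 20], [0, 0, -0.026, -122, -455, 41, 20], [0, 0, -0.026, -122, -468, 41, 20], [0, 0, -0.026, -122, -474, 41, 20], [0, 0, -0.026, -122, -474, 41, 20]],
  ],
)

```text
clock: 8.65
tcp_pos: [0.4392, -0.3073, 0.1835]
orientation: [0.258, -0.004, 0.966, 0.003]
wrist_force: [-0.2, 0.4, -2.2]
finger_gap: 0.0357
grip_force: 40.7
```

```bash
python3 - <<'E'
from h import *
stat()
im=viewer.read_camera("wrist"); cv2.imwrite("pics/w4.png",im[:,:,::-1])
print(goto([.555,-.307,.165],30,.01))
E
```

```text
t 8.65 grasp [ 0.4299 -0.3075  0.1997] tilt 29.87362080824542 yaw 0.009844430123323979 F [-0.2182  0.3503 -2.2489] gap 0.03571341863866811 grip 40.652942061424255 q [-1.0088  0.0026 -0.5649  0.7138  0.4401 -0.9523]
(array([-0.0043, -0.0021, -0.0005]), array([125.1129,  -0.3242, -34.7702]))
```

View pics/w4.png

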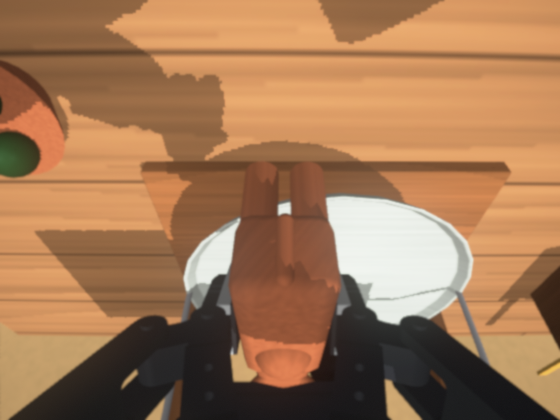

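The wrist view shows the pan rim spanning columns 185-473 (centre 329) and the held bull at column 286, about 43 mm off centre as planned. Going in.

>>> carry_out(
  plan=[
    [[0, 0, 0, 10, 0, -3, 20], [0, 0, 0, 30, 0, -10, 20], [0, 0, 0, 52, 0, -18, 20], [0, 0, 0, 74, 0, -26, 20], [0, 0, 0, 95, 0, -32, 20], [0, 0, 0, 112, 0, -35, 20], [0, 0, 0, 122, 0, -35, 20], [0, 0, 0, 125, 0, -35, 20], [0, 0, 0, 125, 0, -40, 20], [0, 0, 0, 125, 0, -45, 20], [0, 0, 0, 125, 0, -50, 20], [0, 0, 0, 125, 0, -55, 20], [0, 0, 0, 125, 0, -60, 20], [0, 0, 0, 125, 0, -65, 20], [0, 0, 0, 125, 0, -70, 20], [0, 0, 0, 125, 0, -75, 20], [0, 0, 0, 125, 0, -75, 20], [0, 0, 0, 125, 0, -75, 20], [0, 0, 0, 125, 0, -75, 20], [0, 0, 0, 125, 0, -75, 20]],
  ],
)

```text
clock: 10.7
tcp_pos: [0.5647, -0.3077, 0.1097]
orientation: [0.258, -0.005, 0.966, 0.003]
wrist_force: [0.2, 0.1, -0.9]
finger_gap: 0.0357
grip_force: 40.7
```

```bash
python3 - <<'E'
from h import *
s=stat()
im=viewer.read_camera("scene"); cv2.imwrite("scene1.png",im[:,:,::-1])
E
```

```text
t 10.7 grasp [ 0.5553 -0.3078  0.1259] tilt 29.952010358215055 yaw 0.010404512485716997 F [ 0.1879  0.1214 -0.8663] gap 0.03570127872830892 grip 40.74597358703613 q [-0.7967  0.236  -0.5097  0.4474  0.3705 -0.7349]
```

>>> carry_out(
  plan=[
    [[0, 0, 0, 0, 0, -3, 20], [0, 0, 0, 0, 0, -6, 20], [0, 0, 0, 0, 0, -6, 20], [0, 0, 0, 0, 0, -6, 20], [0, 0, 0, 0, 0, -6, 20], [0, 0, 0, 0, 0, -6, 38], [0, 0, 0, 0, 0, -6, 44], [0, 0, 0, 0, 0, -6, 52], [0, 0, 0, 0, 0, -6, 56], [0, 0, 0, 0, 0, -6, 56], [0, 0, 0, -3, 0, -1, 56], [0, 0, 0, -10, 0, 11, 56], [0, 0, 0, -20, 0, 29, 56], [0, 0, 0, -35, 0, 55, 56], [0, 0, 0, -60, 0, 70, 56], [0, 0, 0, -90, 0, 75, 56], [0, 0, 0, -115, 0, 80, 56], [0, 0, 0, -125, 0, 80, 56], [0, 0, 0, -125, 0, 80, 56]],
  ],
)

```text
clock: 12.65
tcp_pos: [0.4388, -0.308, 0.1897]
orientation: [0.258, -0.004, 0.966, 0.002]
wrist_force: [0.3, -0.3, -0.2]
finger_gap: 0.0556
grip_force: 0.0
```

```bash
python3 - <<'E'
from h import *
s=stat()
im=viewer.read_camera("wrist"); cv2.imwrite("pics/w5.png",im[:,:,::-1])
c=viewer.calibration("wrist"); print(c["eye"],c["rotation"])
# pointer/pins: +y post at scale x150,y170 ; pins z .079,.055
print(w2px(c,[(.62,-.262,.088),(.565,-.2625,.065),(.76,-.09,.079),(.76,-.09,.055)]))
print(goto([.43,.0,.20],30,.05)); print(goto([.551,.2515,.16],30,.06))
E
```

```text
t 12.65 grasp [ 0.4294 -0.3081  0.2059] tilt 29.951288460865946 yaw 0.008363804373638276 F [ 0.2888 -0.2687 -0.1839] gap 0.0555758561337709 grip 0.0 q [-1.0104 -0.0043 -0.5561  0.7273  0.4402 -0.9524]
[ 0.3004 -0.3091  0.274 ] [0.2858 0.643  0.6488 0.2898]
[[323.4862 283.0089]
 [326.5727 234.9505]
 [433.0686 327.6537]
 [428.2997 311.9576]]
(array([-0.002 , -0.0005,  0.0409]), array([ -0.1715, 308.6157,  -5.8416]))
(array([-0.002 , -0.0005,  0.0509]), array([120.8233, 560.2091, -45.8416]))
```

View pics/w5.png

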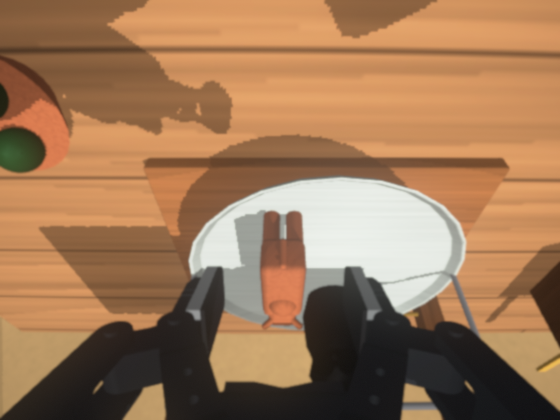

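Bull c stands upright on the pan at about (284, 270), with the owl beyond it at (328, 320). From the wrist force, the pan was at about 21 mm with the owl alone and is now at about 36 mm, so a second bull is needed.

>>> carry_out(
  plan=[
    [[0, 0, 0, 0, 20, 0, 60], [0, 0, 0, 0, 55, 0, 60], [0, 0, 0, 0, 95, 0, 60], [0, 0, 0.01, 0, 135, 0, 60], [0, 0, 0.02, 0, 175, 0, 60], [0, 0, 0.03, 0, 215, 0, 60], [0, 0, 0.04, 0, 255, 0, 60], [0, 0, 0.05, 0, 295, 0, 60], [0, 0, 0.05, 10, 335, 0, 60], [0, 0, 0.05, 25, 375, -10, 60], [0, 0, 0.05, 45, 410, -20, 60], [0, 0, 0.05, 65, 445, -30, 60], [0, 0, 0.05, 85, 480, -40, 60], [0, 0, 0.05, 105, 515, -46, 60], [0, 0, 0.05, 115, 540, -46, 60], [0, 0, 0.05, 121, 555, -46, 60], [0, 0, 0.05, 121, 560, -46, 60], [0, 0, 0.05, 121, 560, -66, 60], [0, 0, 0.05, 121, 560, -86, 60], [0, 0, 0.05, 121, 560, -86, 60]],
  ],
)

```text
clock: 14.7
tcp_pos: [0.5575, 0.2507, 0.0999]
orientation: [0.255, -0.029, 0.966, 0.008]
wrist_force: [-0.8, -0.4, -0.1]
finger_gap: 0.0603
grip_force: 0.0
```

```bash
python3 - <<'E'
from h import *
s=stat()
im=viewer.read_camera("wrist"); cv2.imwrite("pics/w6.png",im[:,:,::-1])
print(goto([.552,.2515,.054],30,.06))
E
```

```text
t 14.7 grasp [0.5483 0.2502 0.1162] tilt 29.535555781183334 yaw 0.05960860392128288 F [-0.8246 -0.403  -0.1406] gap 0.06029391222175929 grip 0.0 q [ 0.3641  0.1576 -0.6602  0.2566 -0.1479  0.2671]
(array([-0.0011, -0.005 ,  0.0005]), array([  2.5993,   0.9544, -63.8409]))
```

View pics/w6.png

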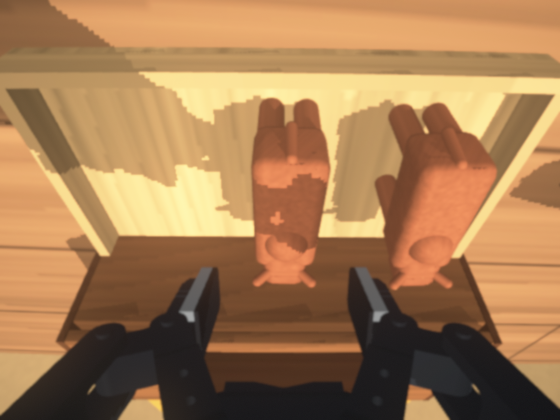

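Bull b at about (290, 190) is centred between the fingers, and bull a still stands at (440, 200).

>>> carry_out(
  plan=[
    [[0, 0, 0, 1, 1, -20, 60], [0, 0, 0, 1, 1, -40, 60], [0, 0, 0, 1, 1, -55, 60], [0, 0, 0, 1, 1, -64, 60], [0, 0, 0, 1, 1, -64, 60], [0, 0, 0, 1, 1, -64, 60], [0, 0, 0, 1, 1, -64, 60]],
  ],
)

```text
clock: 15.45
tcp_pos: [0.5626, 0.2536, 0.0409]
orientation: [0.259, -0.029, 0.965, 0.009]
wrist_force: [0.1, 0.4, -0.5]
finger_gap: 0.06
grip_force: 0.0
```

```bash
python3 - <<'E'
from h import *
s=stat()
E
```

```text
t 15.45 grasp [0.5532 0.253  0.057 ] tilt 30.0095923853835 yaw 0.06007173569531222 F [ 0.1438  0.4317 -0.5228] gap 0.05997638026808039 grip 0.0 q [ 0.3659  0.2579 -0.7287  0.0791 -0.1486  0.2683]
```

>>> carry_out(
  plan=[
    [[0, 0, 0, 0, -1, -3, 60], [0, 0, 0, 0, -1, -3, 60], [0, 0, 0, 0, -1, -3, 20], [0, 0, 0, 0, -1, -3, 20], [0, 0, 0, 0, -1, -3, 20], [0, 0, 0, 0, -1, -3, 20], [0, 0, 0, 0, -1, -3, 20], [0, 0, 0, 0, -1, 7, 20], [0, 0, 0, 0, -1, 25, 20], [0, 0, 0, 0, -1, 45, 20], [0, 0, 0, -5, -1, 65, 20], [0, 0, 0, -15, -1, 85, 20], [0, 0, 0, -30, -2, 105, 20], [0, 0, 0, -50, -10, 125, 20], [0, 0, 0, -75, -25, 140, 20], [0, 0, 0, -95, -45, 146, 20], [0, 0, 0, -110, -65, 146, 20], [0, 0, 0, -123, -80, 146, 20], [0, 0, 0, -123, -85, 146, 20], [0, 0, 0, -123, -85, 146, 20]],
  ],
)

```text
clock: 17.45
tcp_pos: [0.4384, 0.1678, 0.1856]
orientation: [0.258, -0.028, 0.966, 0.009]
wrist_force: [0.3, 0.1, -3.2]
finger_gap: 0.0361
grip_force: 39.9
```

```bash
python3 - <<'E'
from h import *
s=stat()
print(goto([.43,-.2175,.20],30,.01),goto([.43,-.05,.20],30,.01))
E
```

```text
t 17.45 grasp [0.4291 0.1672 0.2018] tilt 29.9105779726965 yaw 0.05905267789381903 F [ 0.3451  0.1207 -3.2205] gap 0.03605308243901704 grip 39.859058260917664 q [ 0.2557 -0.2482 -0.8013  0.5027 -0.0953  0.1724]
(array([-0.0029, -0.0008, -0.0491]), array([   0.9406, -385.2033,   -1.8012])) (array([-0.0029, -0.0008, -0.0491]), array([   0.9406, -217.7033,   -1.8012]))
```

>>> carry_out(
  plan=[
    [[0, 0, 0, 0, -10, 0, 20], [0, 0, -0.01, 0, -30, 0, 20], [0, 0, -0.02, 0, -60, 0, 20], [0, 0, -0.03, 0, -93, 0, 20], [0, 0, -0.04, 0, -127, 0, 20], [0, 0, -0.049, 0, -161, 0, 20], [0, 0, -0.049, 0, -195, 0, 20], [0, 0, -0.049, 0, -229, 0, 20], [0, 0, -0.049, 0, -263, 0, 20], [0, 0, -0.049, 0, -297, 0, 20], [0, 0, -0.049, 0, -330, 0, 20], [0, 0, -0.049, 0, -358, 0, 20], [0, 0, -0.049, 0, -376, 0, 20], [0, 0, -0.049, 0, -385, 0, 20], [0, 0, -0.049, 0, -385, 0, 20], [0, 0, -0.049, 0, -385, 0, 20], [0, 0, -0.049, 0, -385, 0, 20]],
  ],
)

```text
clock: 19.15
tcp_pos: [0.4385, -0.2154, 0.1851]
orientation: [0.258, -0.006, 0.966, 0.003]
wrist_force: [-0.7, 1.0, -2.3]
finger_gap: 0.0358
grip_force: 40.1
```

```bash
python3 - <<'E'
from h import *
s=stat()
print(goto([.555,-.2165,.165],30,.01))
E
```

```text
t 19.15 grasp [ 0.4292 -0.2156  0.2013] tilt 29.905785433634602 yaw 0.012581572694850555 F [-0.6959  0.9636 -2.3051] gap 0.0358021554662861 grip 40.07210969924927 q [-0.8698 -0.139  -0.6962  0.6655  0.3973 -0.8107]
(array([-0.0033, -0.0016, -0.0026]), array([125.8582,  -1.0073, -36.2537]))
```

>>> carry_out(
  plan=[
    [[0, 0, 0, 10, 0, -3, 20], [0, 0, 0, 30, -1, -10, 20], [0, 0, 0, 52, -1, -18, 20], [0, 0, 0, 74, -1, -26, 20], [0, 0, 0, 95, -1, -32, 20], [0, 0, 0, 112, -1, -36, 20], [0, 0, 0, 122, -1, -36, 20], [0, 0, 0, 126, -1, -37, 20], [0, 0, 0, 126, -1, -43, 20], [0, 0, 0, 126, -1, -50, 20], [0, 0, 0, 126, -1, -57, 20], [0, 0, 0, 126, -1, -64, 20], [0, 0, 0, 126, -1, -70, 20], [0, 0, 0, 126, -1, -75, 20], [0, 0, 0, 126, -1, -80, 20], [0, 0, 0, 126, -1, -85, 20], [0, 0, 0, 126, -1, -90, 20], [0, 0, 0, 126, -1, -90, 20], [0, 0, 0, 126, -1, -90, 20], [0, 0, 0, 126, -1, -90, 20]],
  ],
)

```text
clock: 21.15
tcp_pos: [0.5647, -0.2177, 0.0956]
orientation: [0.258, -0.005, 0.966, 0.003]
wrist_force: [-1.1, 1.2, -1.2]
finger_gap: 0.036
grip_force: 40.2
```

```bash
python3 - <<'E'
from h import *
s=stat()
E
```

```text
t 21.15 grasp [ 0.5554 -0.2179  0.1118] tilt 29.953154639828334 yaw 0.011350111353648993 F [-1.0552  1.1557 -1.2145] gap 0.036031377738275444 grip 40.18613398075104 q [-0.6589  0.1639 -0.6543  0.3297  0.3172 -0.601 ]
```

>>> carry_out(
  plan=[
    [[0, 0, 0, 0, 0, -3, 20], [0, 0, 0, 0, 0, -6, 20], [0, 0, 0, 0, 0, -6, 20], [0, 0, 0, 0, 0, -6, 20], [0, 0, 0, 0, 0, -6, 20], [0, 0, 0, 0, 0, -6, 38], [0, 0, 0, 0, 0, -6, 44], [0, 0, 0, 0, 0, -6, 52], [0, 0, 0, 0, 0, -6, 56], [0, 0, 0, 0, 0, -6, 56], [0, 0, 0, -3, 0, -1, 56], [0, 0, 0, -10, 0, 11, 56], [0, 0, 0, -20, 0, 29, 56], [0, 0, 0, -35, 0, 55, 56], [0, 0, 0, -60, 0, 75, 56], [0, 0, 0, -90, 0, 88, 56], [0, 0, 0, -115, 0, 94, 56], [0, 0, 0, -125, 0, 94, 56], [0, 0, 0, -125, 0, 94, 56], [0, 0, 0, -125, 0, 94, 56]],
  ],
)

```text
clock: 23.15
tcp_pos: [0.4399, -0.218, 0.1893]
orientation: [0.259, -0.005, 0.966, 0.003]
wrist_force: [0.4, -0.5, -0.3]
finger_gap: 0.0562
grip_force: 0.0
```

```bash
python3 - <<'E'
from h import *
s=stat()
im=viewer.read_camera("wrist"); sc=viewer.read_camera("scene")
cs=viewer.calibration("scene")
a=cv2.resize(im[130:400,140:520],(400,284)); 
p=w2px(cs,[(.617,-.262,.06),(.76,-.1,.067)]);print(p)
x,y=p[0].astype(int); b=cv2.resize(sc[y-55:y+55,x-70:x+85],(790,560),interpolation=cv2.INTER_CUBIC)[:, :]
out=np.zeros((600,800,3),np.uint8); out[:290]=0
out[:284,:400]=a; b=cv2.resize(b,(398,284)); out[:284,400:798]=b
# pointer region enlarged
q=p[1].astype(int); d=cv2.resize(sc[q[1]-25:q[1]+25,q[0]-30:q[0]+30],(372,310),interpolation=cv2.INTER_CUBIC); out[288:598,:372]=d
cv2.imwrite("pics/w7.png",out[:,:,::-1])
print(goto([.45,0,.25],0,.04)); 
E
```

```text
t 23.15 grasp [ 0.4306 -0.2181  0.2055] tilt 29.962504415922883 yaw 0.01080415515850879 F [ 0.3632 -0.5442 -0.2797] gap 0.05616696195765109 grip 0.0 q [-0.871  -0.1386 -0.6851  0.6746  0.3972 -0.8101]
[[239.031  192.9343]
 [207.7808 228.249 ]]
(array([-0.0164,  0.5221,  0.0284]), array([  9.8912, 217.7038,  42.2726]))
```

View pics/w7.png

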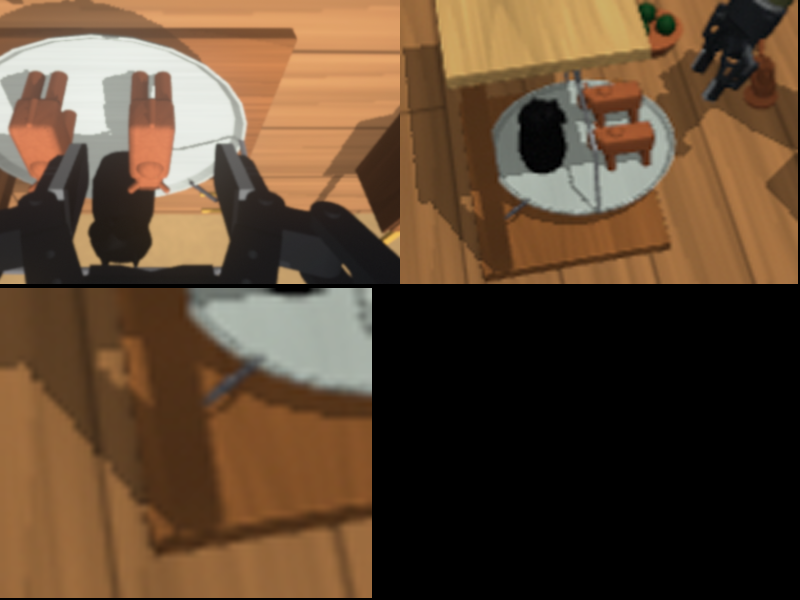

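Both bulls and the owl stand upright on the pan (scene crop), with an estimated travel of about 52 mm. Next I'll push the cover shut with closed fingers behind the rib.

```bash
python3 - <<'E'
from h import *
print(goto([.693,.253,.2387],0,.043))
E
```

```text
(array([-0.0172,  0.5221,  0.0313]), array([252.8912, 470.7038,  30.9726]))
```

>>> carry_out(
  plan=[
    [[0, 0, 0, -5, 25, 20, 30], [0, 0, 0, -5, 65, 40, 0], [0, 0.05, 0, 0, 110, 50, 0], [0, 0.15, 0.01, 10, 155, 50, 0], [-0.01, 0.25, 0.02, 25, 195, 50, 0], [-0.01, 0.35, 0.03, 45, 235, 50, 0], [-0.015, 0.45, 0.03, 70, 275, 50, 0], [-0.017, 0.522, 0.031, 100, 310, 50, 0], [-0.017, 0.522, 0.031, 130, 345, 50, 0], [-0.017, 0.522, 0.031, 160, 380, 50, 0], [-0.017, 0.522, 0.031, 190, 415, 40, 0], [-0.017, 0.522, 0.031, 220, 445, 31, 0], [-0.017, 0.522, 0.031, 243, 465, 31, 0], [-0.017, 0.522, 0.031, 253, 471, 31, 0], [-0.017, 0.522, 0.031, 253, 471, 31, 0], [-0.017, 0.522, 0.031, 253, 471, 31, 0], [-0.017, 0.522, 0.031, 253, 471, 31, 0]],
  ],
)

```text
clock: 24.95
tcp_pos: [0.6921, 0.2532, 0.22]
orientation: [-0.0, -0.021, 1.0, -0.0]
wrist_force: [0.1, -0.9, 1.3]
finger_gap: -0.0001
grip_force: 0.0
```

```bash
python3 - <<'E'
from h import *
s=stat(); print(s["tcp_pos"])
im=viewer.read_camera("wrist"); cv2.imwrite("pics/w8.png",im[:,:,::-1])
c=viewer.calibration("wrist"); print(c["eye"],c["rotation"])
print(w2px(c,[(.662,.253,.132),(.648,.253,.132),(.655,.193,.132),(.655,.313,.132)]))
E
```

```text
t 24.95 grasp [0.6921 0.2532 0.2387] tilt -0.02517447390538257 yaw 0.04235579351682799 F [ 0.1228 -0.9142  1.3027] gap -6.008827753918955e-05 grip 0.0 q [ 0.2422  0.6653  0.5779  1.4839 -0.0005  0.1998]
[0.6921 0.2532 0.22  ]
[0.6136 0.2502 0.3638] [0.1089 0.6832 0.7132 0.1131]
[[284.6271 176.7825]
 [285.5168 156.9   ]
 [199.1213 163.3414]
 [370.4598 170.6538]]
```

View pics/w8.png

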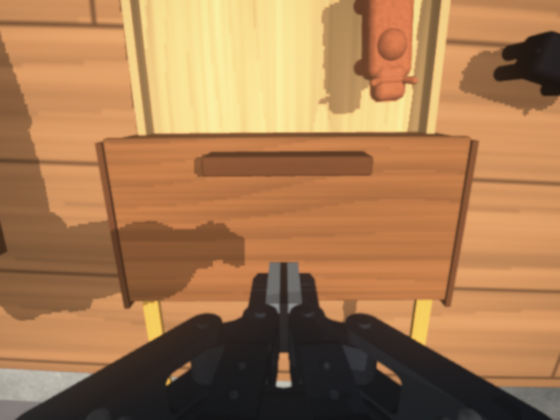

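The wrist view shows the rib top at columns 202-371, rows 155-175, matching the prediction within 3 px. The shut fingers are clear behind it.

>>> carry_out(
  plan=[
    [[0, 0, 0, 0, 0, -30, 0], [0, 0, 0, 0, 0, -65, 0], [0, 0, 0, 0, 0, -95, 0], [0, 0, 0, 0, 0, -109, 0], [0, 0, 0, 0, 0, -109, 0], [0, 0, 0, -8, 0, -109, 0], [0, 0, 0, -16, -1, -109, 0], [0, 0, 0, -26, -1, -109, 0], [0, 0, 0, -38, -2, -109, 0], [0, 0, 0, -52, -2, -109, 0], [0, 0, 0, -66, -3, -109, 0], [0, 0, 0, -80, -3, -109, 0], [0, 0, 0, -94, -4, -109, 0], [0, 0, 0, -108, -4, -109, 0], [0, 0, 0, -122, -5, -109, 0], [0, 0, 0, -134, -6, -109, 0], [0, 0, 0, -144, -6, -109, 0], [0, 0, 0, -152, -7, -109, 0], [0, 0, 0, -152, -7, -109, 0], [0, 0, 0, -152, -7, -109, 0]],
  ],
)

```text
clock: 27.0
tcp_pos: [0.5402, 0.2463, 0.1115]
orientation: [-0.0, -0.021, 1.0, -0.0]
wrist_force: [0.7, 1.2, -0.7]
finger_gap: 0.0002
grip_force: 0.0
```

```bash
python3 - <<'E'
from h import *
s=stat(); print(s["tcp_pos"])
E
```

```text
t 27.0 grasp [0.5402 0.2463 0.1302] tilt -0.0013071253815841641 yaw 0.04249888597859977 F [ 0.6859  1.1848 -0.6776] gap 0.00017525341126168562 grip 0.0 q [ 0.2928  0.4086 -0.1155  1.0469 -0.0004  0.2503]
[0.5402 0.2463 0.1115]
```

Creeping in towards the stop.

>>> carry_out(
  plan=[
    [[0, 0, 0, -3, 0, 0, 0], [0, 0, 0, -6, 0, 0, 0], [0, 0, 0, -8, 0, 0, 0], [0, 0, 0, -10, 0, 0, 0], [0, 0, 0, -10, 0, 0, 0]],
  ],
)

```text
clock: 27.5
tcp_pos: [0.5302, 0.2463, 0.1112]
orientation: [-0.0, -0.021, 1.0, -0.0]
wrist_force: [0.4, -0.4, -0.4]
finger_gap: 0.0001
grip_force: 0.3
```

>>> carry_out(
  plan=[
    [[0, 0, 0, -1, 0, 0, 0], [0, 0, 0, -2, 0, 0, 0], [0, 0, 0, -3, 0, 0, 0], [0, 0, 0, -3, 0, 0, 0]],
  ],
)

```text
clock: 27.9
tcp_pos: [0.5273, 0.2464, 0.1112]
orientation: [-0.0, -0.021, 1.0, -0.0]
wrist_force: [1.8, -1.2, 0.4]
finger_gap: -0.0003
grip_force: 0.5
```

>>> carry_out(
  plan=[
    [[0, 0, 0, -1, 0, 0, 0], [0, 0, 0, -2, 0, 0, 0], [0, 0, 0, -2, 0, 0, 0]],
  ],
)

```text
clock: 28.2
tcp_pos: [0.5253, 0.2464, 0.1113]
orientation: [-0.0, -0.021, 1.0, -0.0]
wrist_force: [1.4, -0.1, -1.2]
finger_gap: -0.0002
grip_force: 0.5
```

>>> carry_out(
  plan=[
    [[0, 0, 0, -1, 0, 0, 0], [0, 0, 0, -2, 0, 0, 0], [0, 0, 0, -2, 0, 0, 0]],
  ],
)

```text
clock: 28.5
tcp_pos: [0.5248, 0.2464, 0.1114]
orientation: [0.001, -0.021, 1.0, -0.0]
wrist_force: [4.8, -0.2, -3.6]
finger_gap: 0.0004
grip_force: 2.6
```

>>> carry_out(
  plan=[
    [[0, 0, 0, -1, 0, 0, 0], [0, 0, 0, -2, 0, 0, 0], [0, 0, 0, -2, 0, 0, 0]],
  ],
)

```text
clock: 28.8
tcp_pos: [0.5247, 0.2464, 0.1115]
orientation: [0.003, -0.021, 1.0, -0.0]
wrist_force: [10.1, -1.3, -6.7]
finger_gap: 0.0
grip_force: 5.1
```

The cover is at its stop: the position is stuck at 0.5247 while the force rises. Now I'll back off, lift, and check.

>>> carry_out(
  plan=[
    [[0, 0, 0, 5, 0, 0, 0], [0, 0, 0, 15, 0, 0, 0], [0, 0, 0, 15, 0, 20, 0], [0, 0, 0, 15, 0, 60, 0], [0, 0, 0, 0, -10, 100, 0], [0, 0, 0, -40, -30, 140, 0], [0, 0, 0, -80, -50, 160, 0], [0, 0, 0, -110, -60, 160, 0], [0, 0, 0, -110, -60, 160, 0], [0, 0, 0, -110, -60, 160, 0]],
  ],
)

```text
clock: 29.8
tcp_pos: [0.4114, 0.1864, 0.2721]
orientation: [0.001, -0.021, 1.0, 0.0]
wrist_force: [0.5, -0.0, -0.4]
finger_gap: -0.0002
grip_force: 0.0
```

```bash
python3 - <<'E'
from h import *
s=stat()
sc=viewer.read_camera("scene")
cv2.imwrite("pics/s9.png",cv2.resize(sc[140:380,130:450],(800,600),interpolation=cv2.INTER_CUBIC)[:,:,::-1])
E
```

```text
t 29.8 grasp [0.4113 0.1864 0.2908] tilt 0.08937522992509353 yaw 0.042333496526380604 F [ 0.4642 -0.0224 -0.3638] gap -0.00015625839192982317 grip 0.0 q [ 0.2474  0.0623 -0.1646  1.3423 -0.      0.2051]
```

View pics/s9.png

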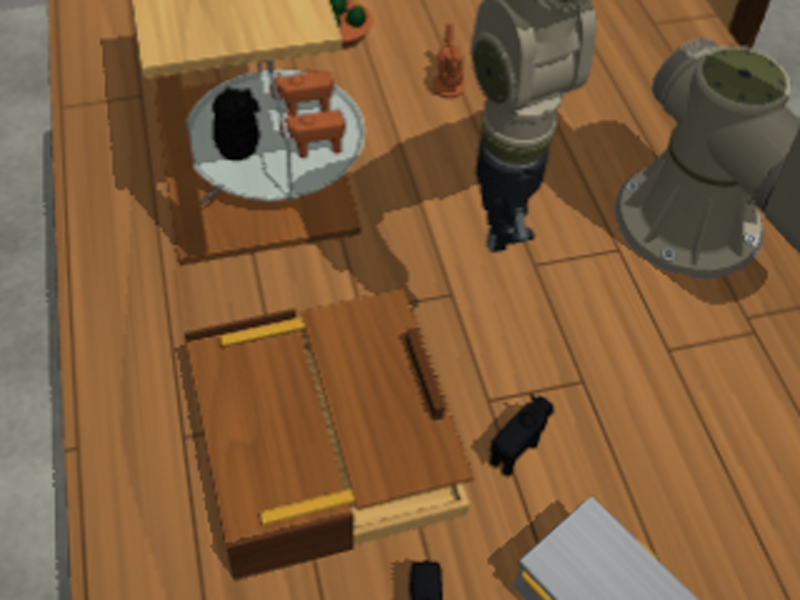

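The picture shows the cover fully forward over the tray, and the owl and both bulls upright on the pan at about (235, 125), (305, 90) and (317, 130). The rooster, dish and cash box are undisturbed. Handing in.

```bash
python3 -c "
from workcell import order
print(order.hand_in())"
```

```text
the job is handed in; nothing more can be done
None
```

I handed the job in after about 30 s of robot time, but no verdict came back: two bulls stand beside the owl (pan travel about 52 mm by wrist force, pointer not read directly) and the cover is against its stop over the third bull; I viewed 13 pictures, over the limit of 10.

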